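Lay out a weld kit from the blank stack and the stub magazine

TASK

Lay out the kit for the next weldment on the outline boards: take the stack of boss, disc and base plate apart and set each piece flat on the board that shows its outline, the boss standing upright and the plate lined up with its outline. Also draw the lowest bar stub out of the front of the magazine and lay it lined up on the bar outline; the other two stubs stay in the magazine throughout and just sink down. Let go of everything at the end.

Things in the scene. Friction and masses are not known exactly. Their poses are not given: they have to be found in the camera images.
- boss: Dark steel round boss (short thick tube), 36 mm outer diameter, 20 mm bore, 34 mm tall, about 0.2 kg; top piece of the stack, standing upright on the disc. Origin: centre of its underside, z along the bore.
- disc: Round bright flange disc with four small dark dots on top, 56 mm diameter, 15 mm thick, about 0.29 kg; middle of the stack, lying on the base plate. Origin: centre of its underside, z up.
- base_plate: Dark steel rectangular plate 100 (x) x 60 (y) x 10 mm thick, about 0.47 kg; bottom of the stack, lying on the table. Origin: centre of its underside.
- stub: Lowest of three equal dark steel bar stubs in the magazine, 100 (x) x 30 (y) x 10 mm thick, about 0.235 kg. Origin: centre of its underside, 12 mm above the table at the start. Its -x end sticks out about 37 mm from the slot in the magazine's front; grip it there by its 30 mm wide sides and draw it straight out along its own -x (some 63 mm more frees it; a few newtons).
- stub_top: The uppermost of the three stubs in the magazine, same size, origin likewise; seen through the open top of the magazine. Between it and the lowest lies one more equal stub; both sink 10 mm when the lowest is drawn.
- magazine: Fixed grey sheet-metal gravity magazine for the stubs, outside 112 (x) x 40 (y) x 58 mm high, open on top, inner floor 12 mm above the table. Origin: on the table under the middle of the inner space (103 x 33 mm). Its front (-x) faces roughly to the robot, its outer face 54.5 mm from the origin, with a slot 14 mm high for one stub. Tools lying about on the table are under 40 mm tall.
- board_plate: Outline board for the base plate. Lying flat on the table, fixed; plywood 120 (x) x 80 (y) x 6 mm thick with a flat black painted shape in its middle; origin: centre of its underside, the painted shape lies centred 6 mm above it. Shape: a rectangle 100 (x) x 60 (y) mm.
- board_disc: Outline board for the disc. Lying flat on the table, fixed; plywood 120 (x) x 80 (y) x 6 mm thick with a flat black painted shape in its middle; origin: centre of its underside, the painted shape lies centred 6 mm above it. Shape: a full circle of 56 mm diameter.
- board_boss: Outline board for the boss. Lying flat on the table, fixed; plywood 120 (x) x 80 (y) x 6 mm thick with a flat black painted shape in its middle; origin: centre of its underside, the painted shape lies centred 6 mm above it. Shape: a ring of 36 mm outer and 20 mm inner diameter.
- board_stub: Outline board for the bar stub. Lying flat on the table, fixed; plywood 120 (x) x 80 (y) x 6 mm thick with a flat black painted shape in its middle; origin: centre of its underside, the painted shape lies centred 6 mm above it. Shape: a bar 100 (x) x 30 (y) mm.
Things that resemble listed ones, but are neither listed nor needed, are in the scene too. Of the things that look like the boss, the largest one is meant.

How it is judged:
At the end, for the whole second after the job is handed in: Boss, disc, base plate and stub rest flat (0.1 rad) on their own boards, centred within 12 mm, plate and stub aligned within 0.2 rad (either way round); the top stub rests within 12 mm of the magazine's middle, sunk by one thickness (within 4 mm); all at rest (horizontal distance between boss and board_boss below 0.012 m and z of boss in the frame of board_boss between 0.003 and 0.009 m and angle between the z axis of boss and the z axis of board_boss, either way round below 0.1 rad and linear speed of each of boss, disc, base_plate, stub, stub_top below 0.02 m/s and horizontal distance between disc and board_disc below 0.012 m and z of disc in the frame of board_disc between 0.003 and 0.009 m and angle between the z axis of disc and the z axis of board_disc, either way round below 0.1 rad and horizontal distance between base_plate and board_plate below 0.012 m and z of base_plate in the frame of board_plate between 0.003 and 0.009 m and angle between the z axis of base_plate and the z axis of board_plate, either way round below 0.1 rad and angle between the x axis of base_plate and the x axis of board_plate, either way round below 0.2 rad and horizontal distance between stub and board_stub below 0.012 m and z of stub in the frame of board_stub between 0.003 and 0.009 m and angle between the z axis of stub and the z axis of board_stub, either way round below 0.1 rad and angle between the x axis of stub and the x axis of board_stub, either way round below 0.2 rad and horizontal distance between stub_top and magazine below 0.012 m and z of stub_top in the frame of magazine between 0.018 and 0.026 m); the robot touches nothing.
It fails at once if an upper stub is pulled or lifted out of the magazine (horizontal distance between stub_top and magazine above 0.025 m or z of stub_top in the frame of magazine above 0.05 m).
It also fails if it takes over 118 s, if anything falls off the work surface, if the arm or the gripper's body presses on something with over 40 N, if the wrist force passes 120 N, or if a joint passes its speed limit or range.

ROBOT

A 6-joint arm with a two-finger parallel gripper is mounted at the origin on the work surface. World frame = base frame: x ahead of the robot, y to its left, z up, the work surface at z = 0. Lengths are in m, angles in rad, forces in N, time in s.
With the tool pointing down it reaches from about 0.275 to 0.825 m from the base axis. Payload 4.9 kg.
Tool frame: the origin (TCP) lies on the centre line of the jaws, within the pads' length; the fingertips stand 17 mm ahead of it and the grasp point (between the pads) lies 2 mm behind it (ctrl.tips_ahead is the distance from the TCP to the fingertips, in m); z points along the fingers, y is the direction in which the jaws open and shut (so a half turn about z gives the same grasp; the last joint's range is limited). The gripper opens to 85 mm and grips with 20 to 120 N. Pads are 22 mm wide; open, the fingers measure 114 mm over their backs; the gripper's body (76 mm by 85 mm) begins 54 mm behind the grasp point. The pads swing forward as they close: fully open they stand 13 mm farther back than shut.
Start: joints at [-1.277, 0.326, -0.193, 1.052, 0, 1.437], TCP at [0.228, -0.5, 0.248] pointing down, gripper open.
Joint ranges: [-2.65, 2.65], [-0.97, 1.79], [-1.3, 1.35], [-1.93, 2.1], [-1.47, 1.37], [-3.14, 3.14]. Speed limits (rad/s): [2.57, 2.57, 3.14, 3.14, 3.14, 3.14].

INTERFACE

Orientations are given as a unit quaternion [w, x, y, z].
In Python, from bench import readout, eyes, ctrl gives the robot as it stands.
- The arm moves only by the tool move_arm, never from a script. Its argument "motion" is a list of rows, each an object with "translation": the shift along the tool's x, y, z in cm, a list of three; "delta_rot": the turn, a rotation vector about the tool's x, y, z in degrees, a list of three; "gripper": the finger opening in cm, from 0 to 8.54. In form: [{"translation": [tx, ty, tz], "delta_rot": [rx, ry, rz], "gripper": gripper}, ...]. A call has exactly 5 rows; each row is the pose to reach, as a shift and turn from the pose measured when the call began, along the tool's axes at that moment; what a row does not reach only later rows make up. A row lasts 1/10 s, in which the tool goes at most 50 mm and 8.59 degrees, less where a joint would pass 70% of its speed; a pose out of reach is approached as far as the arm can. A call with a gripper value outside its range is refused whole. The fingers move at their own pace and stop on an object; "force" is the grip in N (left out, the last holds). Time passes only in rows, so rows that repeat a pose let the fingers close, or fill a call up. It gives the time, the measured TCP pose, the force and the opening at its end, in the units of the state.
- readout.get_obs(): the state, without advancing time (a new reading comes with each control period).
- eyes.camera(name): name is "scene" or "top"; returns a dict with "img" (420x560x3 uint8, blue, green, red), "fx", "fy", "cx", "cy" (pixels), "distortion" ([k1, k2, p1, p2, k3] as OpenCV has them; the pictures are not rectified), "R" (3x3) and "t" (3): a world point X has camera coordinates R X + t. Camera axes: x right, y down, z forward; pixel columns grow to the right and rows downward; lengths in m; the calibration is good to about 2 mm. A picture is of the moment at which its call begins. There is no depth.
- ctrl.finish_job(): hands the job in, once; it reports no verdict.
The state is a dict: "clock": time; "joints": joint angles; "qvel": joint speeds; "effort": joint torques, N m; "tool_pos": TCP position; "eef_rot": TCP orientation; "ft_force": force on the tool from outside, world axes, zero at the start; "moment": the same for the moment, N m; "grip_width": opening from 0.0 (shut) to 1.0 (fully open).
Only numpy, scipy, OpenCV 4.12 (cv2) and the standard library are available. Lean on these libraries where they do the work, as an engineer would, in place of code of your own. Each camera call takes 0.05 s, during which the arm holds its last target. There are 200 camera calls.

## Working session

There is one attempt and no reset: what is moved stays moved. The work goes in short steps, Python scripts to look and compute and a tool call to move; the robot and the scene stay as the last step left them, time stands still between calls to the robot, and variables do not carry over. Pictures are saved under pics/ and viewed, about 12 in all and at most 16, crops included, and the job is handed in when it is done.

Besides the shell and the picture viewer there is one more tool, called after "Call:" as name(argument=value, ...), one argument or row to a line, values as JSON. move_arm: Moves the arm, as the interface text tells. Its arguments: {"type":"object","properties":{"motion":{"type":"array"},"force":{"type":"number"}},"required":["motion"]}

```bash
mkdir -p pics; ls; python3 - <<'E'
from bench import readout, eyes, ctrl
import cv2
print(readout.get_obs())
for n in("scene","top"):
    c=eyes.camera(n); cv2.imwrite(f"pics/{n}0.png",c["img"]); print(n,{k:v for k,v in c.items() if k!="img"})
E
```

```text
pics
{'clock': 0.0, 'joints': array([-1.27719567e+00,  3.26912972e-01, -1.93575986e-01,  1.05199284e+00,
       -5.15446794e-05,  1.43662417e+00]), 'qvel': array([-0.00076391, -0.00099509, -0.00030022, -0.00049066,  0.00047307,
       -0.0003218 ]), 'effort': array([-7.12948207e-06, -4.43397975e+01,  2.62441367e+01,  1.57164579e-02,
       -1.13862336e-04, -1.29486182e-05]), 'tool_pos': array([ 0.2280164 , -0.49990866,  0.24752163]), 'eef_rot': array([-8.38006955e-04,  9.77213018e-01,  2.12259292e-01, -9.27973806e-05]), 'ft_force': array([ 0.87204541,  0.24878278, -0.58839362]), 'moment': array([-0.05472525, -0.04547355,  0.00963427]), 'grip_width': 0.998479705593886}
scene {'fx': 501.3508691259826, 'fy': 501.3508691259826, 'cx': 280.5892765955739, 'cy': 209.85479210681254, 'distortion': array([-0.0958237,  0.       ,  0.       ,  0.       ,  0.       ]), 'R': array([[ 0.19821368,  0.98014725,  0.00476598],
       [ 0.60457246, -0.11843158, -0.78769671],
       [-0.77149432,  0.15901364, -0.61604479]]), 't': array([-0.06945406, -0.2961721 ,  1.71299283])}
top {'fx': 387.0119554657218, 'fy': 387.0119554657218, 'cx': 280.9270188420319, 'cy': 205.42478555164558, 'distortion': array([-0.00920636,  0.        ,  0.        ,  0.        ,  0.        ]), 'R': array([[-0.00552634, -0.99997891,  0.00341032],
       [-0.99454696,  0.00514108, -0.10416293],
       [ 0.1041432 , -0.00396736, -0.9945544 ]]), 't': array([-0.04880188,  0.56456756,  1.10069656])}
```

```bash
python3 - <<'E'
import cv2
for n in("scene","top"):
    cv2.imwrite(f"pics/{n}0b.png",cv2.resize(cv2.imread(f"pics/{n}0.png"),(800,600),interpolation=cv2.INTER_CUBIC))
E
```

```text
(no output)
```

View pics/top0b.png

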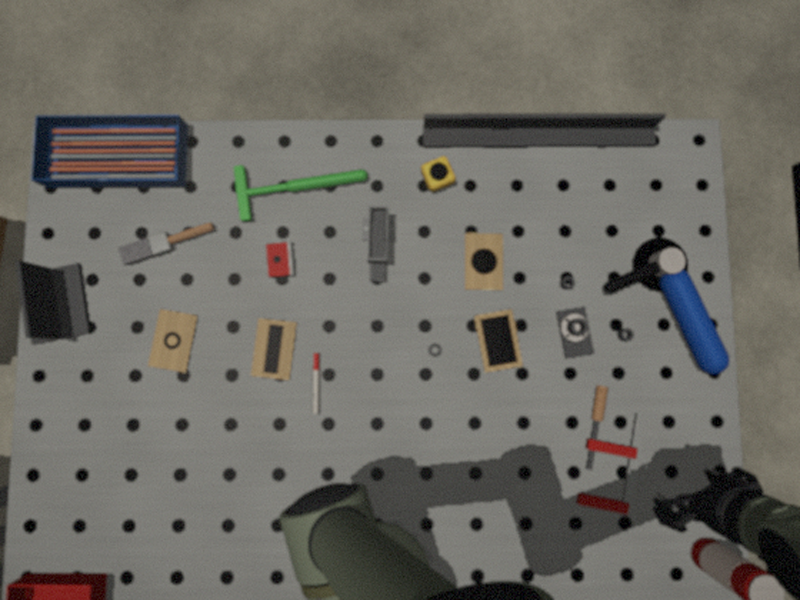

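View pics/scene0b.png

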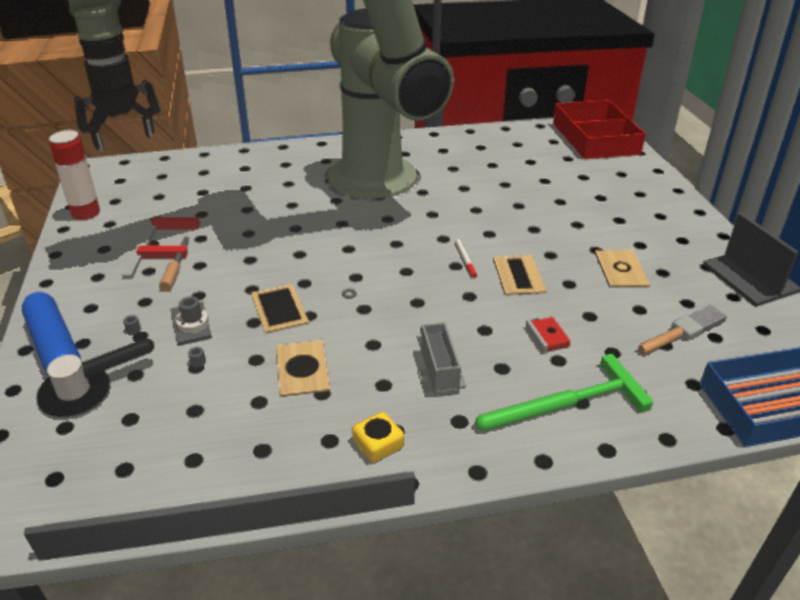

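Top view (800 px scale): stack at (574,332) with two small boss look-alikes nearby at (567,281) and (626,334). Boards are boss (172,340), stub (273,349), plate (497,340) and disc (484,261). The magazine is at (378,240), its stub pointing down toward the robot.

```bash
cat > h.py <<'E'
import cv2, numpy as np
from bench import readout, eyes, ctrl
from scipy.spatial.transform import Rotation as Rn
def K(c): return np.array([[c["fx"],0,c["cx"]],[0,c["fy"],c["cy"]],[0,0,1]])
def cast(c,px,z):
    p=cv2.undistortPoints(np.float64(px).reshape(-1,1,2),K(c),c["distortion"]).reshape(-1,2)
    d=np.c_[p,np.ones(len(p))]@c["R"]; o=-c["R"].T@c["t"]
    return (o+d*((z-o[2])/d[:,2])[:,None])[:,:2]
def proj(c,X):
    return cv2.projectPoints(np.float64(X).reshape(-1,1,3),cv2.Rodrigues(c["R"])[0],c["t"],K(c),c["distortion"])[0].reshape(-1,2)
def rect(c,cnt,z):
    (x,y),(w,h),a=cv2.minAreaRect(np.float32(cast(c,cnt.reshape(-1,2).astype(float),z)*1000))
    if w<h: w,h,a=h,w,a+90
    return np.round([x,y,w,h,(a+90)%180-90],1)
def rel(target,yaw=None):
    """shift in tool axes (cm) and turn about tool z (deg) to target, for tool pointing down; yaw = world angle of jaw y axis (deg, mod 180)"""
    s=readout.get_obs(); q=s["eef_rot"]; R=Rn.from_quat([*q[1:],q[0]]).as_matrix()
    out=(R.T@(np.array(target)-s["tool_pos"])*100).round(2)
    y=np.degrees(np.arctan2(R[1,1],R[0,1]))
    t=None if yaw is None else round(-((yaw-y+90)%180-90),1)
    return out,t,s["tool_pos"].round(4),round(y,1),s["joints"].round(2)
E
python3 - <<'E'
from h import *
for n in("top","scene"):
    c=eyes.camera(n); img=c["img"]; hsv=cv2.cvtColor(img,cv2.COLOR_BGR2HSV)
    m=cv2.inRange(hsv,(10,60,110),(28,255,255))
    cs,_=cv2.findContours(m,cv2.RETR_EXTERNAL,cv2.CHAIN_APPROX_NONE)
    g=cv2.cvtColor(img,cv2.COLOR_BGR2GRAY)
    for k in cs:
        if cv2.contourArea(k)<300: continue
        r=rect(c,k,.006)
        f=np.zeros_like(g); cv2.drawContours(f,[cv2.convexHull(k)],-1,255,-1); f=cv2.erode(f,np.ones((5,5)))
        d=((g<75)&(f>0)).astype(np.uint8)
        ds,_=cv2.findContours(d,cv2.RETR_EXTERNAL,cv2.CHAIN_APPROX_NONE)
        print(n,r,[rect(c,x,.006) for x in ds if cv2.contourArea(x)>20])
    # crops
    for nm,X in(("stack",None),("mag",None)):
        if n=="top": u,v=((402,232) if nm=="stack" else (265,168))
        else: u,v=((133,222) if nm=="stack" else (307,252))
        cr=img[v-40:v+40,u-50:u+50]; cv2.imwrite(f"pics/{n}_{nm}.png",cv2.resize(cr,None,fx=4,fy=4,interpolation=cv2.INTER_CUBIC))
a=np.vstack([np.hstack([cv2.imread(f"pics/{n}_{m}.png") for m in("stack","mag")]) for n in("top","scene")])
a=cv2.convertScaleAbs(a,alpha=1.5,beta=10)
cv2.imwrite("pics/crops.png",a[:600])
E
```

```text
top [454.2 212.8 119.6  79.9  -6.2] [array([454.6, 214.2,  95.1,  24.1,  -6.7])]
top [472.3 422.6 119.8  79.9  -9.9] [array([472.4, 424.4,  29.9,  28.6,  46. ])]
top [ 468.5 -252.1  120.6   81.2   10.2] [array([ 468.7, -251.9,   96.2,   56.2,    9.2])]
top [ 635.2 -223.6  119.4   78.3   -1.4] [array([ 635.5, -225.1,   50.6,   49.7,   17.2])]
top [ 828.  -130.2   63.9   61.5  -66.6] [array([ 830.3, -133. ,   33.2,   32.8,  -44.7])]
scene [ 807.9 -127.6   80.2   71.5   23.4] [array([ 792.5, -126. ,   37.3,   34.7,  -10.7])]
scene [ 635.9 -225.6  125.2   80.6   -1. ] [array([ 633.7, -225.4,   50.8,   49.2,  -42.2])]
scene [ 469.2 -252.3  126.4   81.6   10.2] [array([ 467. , -252.3,   94.7,   56.1,    9.8])]
scene [454.4 213.3 126.8  81.4  -6.3] [array([453.6, 213.8,  91.5,  26.3,  -6.7])]
scene [473.5 422.5 122.5  82.5 -10.6] []
scene [-1196.8 -1009.7   338.7   277.1    14. ] []
scene [-1.3942e+03 -6.5630e+02  6.7700e+02  1.5240e+02  3.0000e-01] [array([-1480.9,  -663.2,   275.5,    46.7,    -8.3])]
```

View pics/crops.png

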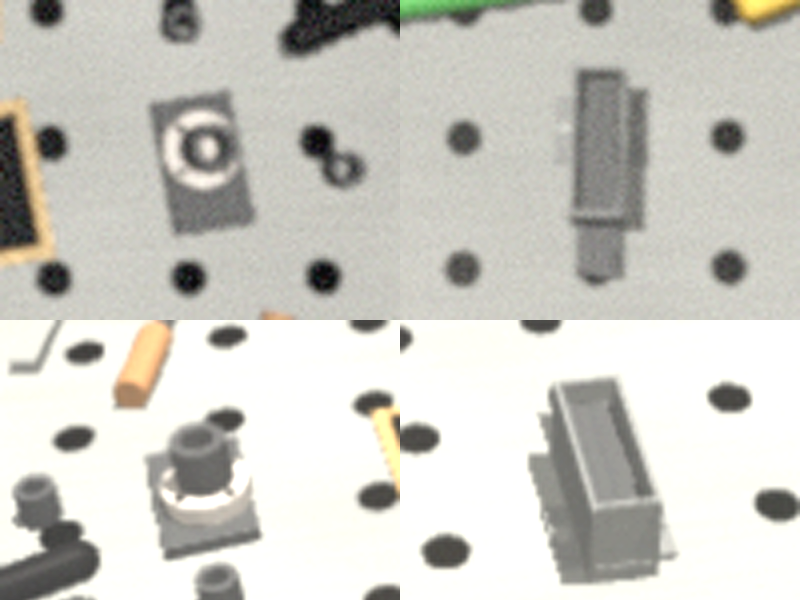

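The crops show the stack with the disc toward the plate's far end and the boss top near crop (207,150). The magazine rim spans crop (571..630, 70..220), with the stub end at row 277. Now I'll convert these to positions.

```bash
python3 - <<'E'
from h import *
c=eyes.camera("top"); img=c["img"]; g=cv2.cvtColor(img,cv2.COLOR_BGR2GRAY)
st=lambda P:[(352+x/4-.4,192+y/4-.4) for x,y in P]; mg=lambda P:[(215+(x-400)/4-.4,128+y/4-.4) for x,y in P]
P=cast(c,st([(150,103),(230,92),(255,217),(175,233)]),.010); print("plate",P.mean(0),rect(c,np.float32(st([(150,103),(230,92),(255,217),(175,233)])),.010))
print("boss top",cast(c,st([(207,150)]),.059))
roi=g[205:250,385:420]
b=(roi>150)
# bright disc: blob around boss, within plate
m=np.zeros_like(g); poly=np.int32(st([(158,110),(225,100),(247,212),(182,226)])); cv2.fillConvexPoly(m,poly,255)
d=((g>110)&(m>0)).astype(np.uint8); ds,_=cv2.findContours(d,cv2.RETR_EXTERNAL,cv2.CHAIN_APPROX_NONE)
for k in ds:
    if cv2.contourArea(k)>50:
        (x,y),r=cv2.minEnclosingCircle(np.float32(cast(c,k.reshape(-1,2).astype(float),.025)*1000)); print("disc",x,y,r)
print("mag rim",cast(c,mg([(578,70),(624,70),(630,220),(571,220)]),.058))
print("stub",cast(c,mg([(577,277),(625,277),(578,222),(625,222)]),.022))
# dark of plate via threshold
k=cv2.inRange(g[205:255,380:425],60,110); print(g[228,380:425]); print(g[175:205,265]); print(g[190,250:285],g[165,250:285])
s=eyes.camera("scene");u=lambda P:[(83+x/4-.4,182+(y-320)/4-.4) for x,y in P]
print("scene boss top",cast(s,u([(200,438)]),.059)," plate corners",cast(s,u([(167,553),(260,533),(147,455)]),.010), cast(s,u([(167,558)]),0))
v=lambda P:[(257+(x-400)/4-.4,212+(y-320)/4-.4) for x,y in P]
print("scene mag rim",cast(s,v([(551,383),(618,379),(660,496),(590,504)]),.058))
print(rel([.5,-.4,.2],0))
E
```

```text
plate [ 0.48596366 -0.41002943] [ 485.9 -410.1   97.1   60.5    9. ]
boss top [[ 0.49201868 -0.39798847]]
disc 494.3648681640625 -405.4679870605469 28.735759735107422
mag rim [[ 0.73718206  0.01049041]
 [ 0.73702416 -0.02278844]
 [ 0.627183   -0.0267884 ]
 [ 0.62739465  0.01545126]]
stub [[ 0.59083063  0.01305846]
 [ 0.59064997 -0.02229696]
 [ 0.63181298  0.01233786]
 [ 0.63163877 -0.02241154]]
[128 125 124 128 126 121 123 129 125 122 114  86  96 131 158 152 126  81
  39  39  67  87 124 150 153 136  88  44  40  54  66  84 109 127 128 128
 127 129 125 129 132 131 126 129 134]
[ 83  88  86  82  86  94  97  74  60  64  81  84  86  86  85  86  85  88
  87  85  87  83  61  65  98 121 129 131 130 126]
[130 130 127 127 128 129 126 123 115  99  89  88  86  83  83  86  86  83
  80  79  84 104 126 130 128 130 127 128 127 125 127 129 130 131 127] [128 130 126 120 122 118 116 112  97  73  69  79  88  81  80  87  87  84
  76  79  92  90  77  62  66  71  89 114 132 132 131 133 130 134 133]
scene boss top [[ 0.49284347 -0.4033844 ]]  plate corners [[ 0.54060842 -0.43067595]
 [ 0.5323751  -0.37391632]
 [ 0.43893457 -0.44787614]] [[ 0.53342944 -0.43283412]]
scene mag rim [[ 0.62944342 -0.02344059]
 [ 0.63352919  0.01645103]
 [ 0.73630708  0.01457536]
 [ 0.73498825 -0.02507197]]
(array([28.89,  2.16,  4.8 ]), np.float64(-65.5), array([ 0.2281, -0.5003,  0.248 ]), np.float64(-65.5), array([-1.28,  0.33, -0.19,  1.05, -0.  ,  1.44]))
```

```bash
python3 - <<'E'
from h import *
print(ctrl.tips_ahead, rel([.4925,-.402,.12],99))
E
```

```text
0.017 (array([28.13,  2.04, 12.8 ]), np.float64(15.5), array([ 0.2281, -0.5003,  0.248 ]), np.float64(-65.5), array([-1.28,  0.33, -0.19,  1.05, -0.  ,  1.44]))
```

Call:
move_arm(
  motion=[
    {"translation": [4,0.3,1],"delta_rot": [0,0,0],"gripper": 8.5},
    {"translation": [8,0.6,2],"delta_rot": [0,0,0],"gripper": 8.5},
    {"translation": [12,0.8,4],"delta_rot": [0,0,0],"gripper": 8.5},
    {"translation": [16,1.0,6],"delta_rot": [0,0,0],"gripper": 8.5},
    {"translation": [18.1,1.04,6.8],"delta_rot": [0,0,0],"gripper": 8.5},
  ],
)

```text
clock: 0.8
tool_pos: [0.399, -0.4323, 0.178]
eef_rot: [-0.002, 0.977, 0.214, -0.0]
ft_force: [-1.0, 0.2, 0.3]
grip_width: 0.991
```

Call:
move_arm(
  motion=[
    {"translation": [4,0.4,2.4],"delta_rot": [0,0,-8],"gripper": 8.5},
    {"translation": [8,0.8,4.8],"delta_rot": [0,0,-16],"gripper": 8.5},
    {"translation": [10,1.0,6],"delta_rot": [0,0,-24],"gripper": 8.5},
    {"translation": [10,1.0,6],"delta_rot": [0,0,-32],"gripper": 8.5},
    {"translation": [10,1.0,6],"delta_rot": [0,0,-41],"gripper": 8.5},
  ],
)

```text
clock: 1.3
tool_pos: [0.4945, -0.3984, 0.1167]
eef_rot: [-0.002, 0.84, 0.542, 0.0]
ft_force: [-0.6, -1.0, -0.1]
grip_width: 0.995
```

Call:
move_arm(
  motion=[
    {"translation": [0,0,0],"delta_rot": [0,0,-8],"gripper": 8.5},
    {"translation": [0,0,0],"delta_rot": [0,0,-16],"gripper": 8.5},
    {"translation": [0,0,0],"delta_rot": [0,0,-24],"gripper": 8.5},
    {"translation": [0,0,0],"delta_rot": [0,0,-32],"gripper": 8.5},
    {"translation": [0,0,0],"delta_rot": [0,0,-41],"gripper": 8.5},
  ],
)

```text
clock: 1.8
tool_pos: [0.4945, -0.3984, 0.1165]
eef_rot: [-0.002, 0.597, 0.802, 0.001]
ft_force: [0.5, -0.1, -0.5]
grip_width: 0.997
```

Call:
move_arm(
  motion=[
    {"translation": [0,0,0],"delta_rot": [0,0,-8],"gripper": 8.5},
    {"translation": [0,0,0],"delta_rot": [0,0,-16],"gripper": 8.5},
    {"translation": [0,0,0],"delta_rot": [0,0,-24],"gripper": 8.5},
    {"translation": [0,0,0],"delta_rot": [0,0,-32],"gripper": 8.5},
    {"translation": [0,0,0],"delta_rot": [0,0,-41],"gripper": 8.5},
  ],
)

```text
clock: 2.3
tool_pos: [0.4945, -0.3983, 0.1164]
eef_rot: [-0.002, 0.279, 0.96, 0.002]
ft_force: [0.3, -0.0, -0.5]
grip_width: 0.995
```

Call:
move_arm(
  motion=[
    {"translation": [0,0,0],"delta_rot": [0,0,-8],"gripper": 8.5},
    {"translation": [0,0,0],"delta_rot": [0,0,-16],"gripper": 8.5},
    {"translation": [0,0,0],"delta_rot": [0,0,-24],"gripper": 8.5},
    {"translation": [0,0,0],"delta_rot": [0,0,-32],"gripper": 8.5},
    {"translation": [0,0,0],"delta_rot": [0,0,-41],"gripper": 8.5},
  ],
)

```text
clock: 2.8
tool_pos: [0.4945, -0.3983, 0.1162]
eef_rot: [-0.001, -0.074, 0.997, 0.003]
ft_force: [-0.7, 0.2, -0.8]
grip_width: 0.994
```

```bash
cat > r.py <<'E'
from h import *
import sys
a=[float(x) for x in sys.argv[1:]]
s=readout.get_obs(); print(s["clock"].__round__(2),"F",s["ft_force"].round(1),"grip mm",round(s["grip_width"]*85.4,1)); print(*rel(a[:3],a[3]))
E
python3 r.py .4925 -.402 .045 99
```

```text
2.8 F [-0.7  0.2 -0.8] grip mm 84.9
[ 0.23 -0.38  7.12] -0.5 [ 0.4945 -0.3983  0.1162] 98.5 [-0.79  0.59 -0.12  0.86  0.   -0.94]
```

Call:
move_arm(
  motion=[
    {"translation": [0.2,-0.3,2],"delta_rot": [0,0,-0.5],"gripper": 7},
    {"translation": [0.2,-0.3,4],"delta_rot": [0,0,-0.5],"gripper": 7},
    {"translation": [0.2,-0.3,6],"delta_rot": [0,0,-0.5],"gripper": 7},
    {"translation": [0.2,-0.3,7],"delta_rot": [0,0,-0.5],"gripper": 7},
    {"translation": [0.2,-0.3,7],"delta_rot": [0,0,-0.5],"gripper": 6},
  ],
  force=50,
)

```text
clock: 3.3
tool_pos: [0.4918, -0.4002, 0.0446]
eef_rot: [-0.002, -0.079, 0.997, 0.004]
ft_force: [-0.2, 0.7, -0.9]
grip_width: 0.707
```

Call:
move_arm(
  motion=[
    {"translation": [0,0,0],"delta_rot": [0,0,0],"gripper": 4.5},
    {"translation": [0,0,0],"delta_rot": [0,0,0],"gripper": 3},
    {"translation": [0,0,0],"delta_rot": [0,0,0],"gripper": 3},
    {"translation": [0,0,0],"delta_rot": [0,0,0],"gripper": 3},
    {"translation": [0,0,0],"delta_rot": [0,0,0],"gripper": 3},
  ],
)

```text
clock: 3.8
tool_pos: [0.4927, -0.4014, 0.046]
eef_rot: [-0.001, -0.079, 0.997, 0.002]
ft_force: [-0.1, -1.3, 6.0]
grip_width: 0.398
```

```bash
python3 r.py .4726 .4227 .026 99
```

```text
3.8 F [-0.1 -1.3  6. ] grip mm 34.0
[-10.93  81.7    2.39] 0.0 [ 0.4927 -0.4014  0.046 ] 99.0 [-0.8   0.67 -0.18  0.72  0.   -0.96]
```

Call:
move_arm(
  motion=[
    {"translation": [0,0,-1],"delta_rot": [0,0,0],"gripper": 3},
    {"translation": [0,0,-3],"delta_rot": [0,0,0],"gripper": 3},
    {"translation": [0,0,-5],"delta_rot": [0,0,0],"gripper": 3},
    {"translation": [0,2,-7],"delta_rot": [0,0,0],"gripper": 3},
    {"translation": [0,5,-8],"delta_rot": [0,0,0],"gripper": 3},
  ],
)

```text
clock: 4.3
tool_pos: [0.4856, -0.3533, 0.1281]
eef_rot: [-0.001, -0.078, 0.997, 0.002]
ft_force: [0.4, 0.9, -2.4]
grip_width: 0.403
```

Call:
move_arm(
  motion=[
    {"translation": [-0.5,4.5,0],"delta_rot": [0,0,0],"gripper": 3},
    {"translation": [-1,9,0],"delta_rot": [0,0,0],"gripper": 3},
    {"translation": [-2,13.5,0],"delta_rot": [0,0,0],"gripper": 3},
    {"translation": [-2.5,18,0],"delta_rot": [0,0,0],"gripper": 3},
    {"translation": [-3,22.5,0],"delta_rot": [0,0,0],"gripper": 3},
  ],
)

```text
clock: 4.8
tool_pos: [0.4793, -0.124, 0.129]
eef_rot: [-0.001, -0.078, 0.997, 0.002]
ft_force: [1.4, 0.7, -2.3]
grip_width: 0.399
```

Call:
move_arm(
  motion=[
    {"translation": [-0.5,4.5,0],"delta_rot": [0,0,0],"gripper": 3},
    {"translation": [-1,9,0],"delta_rot": [0,0,0],"gripper": 3},
    {"translation": [-2,13.5,0],"delta_rot": [0,0,0],"gripper": 3},
    {"translation": [-2.5,18,0],"delta_rot": [0,0,0],"gripper": 3},
    {"translation": [-3,22.5,0],"delta_rot": [0,0,0],"gripper": 3},
  ],
)

```text
clock: 5.3
tool_pos: [0.473, 0.1049, 0.1302]
eef_rot: [-0.001, -0.078, 0.997, 0.003]
ft_force: [-0.4, -0.2, -2.2]
grip_width: 0.402
```

Call:
move_arm(
  motion=[
    {"translation": [-0.5,4.5,0],"delta_rot": [0,0,0],"gripper": 3},
    {"translation": [-1,9,0],"delta_rot": [0,0,0],"gripper": 3},
    {"translation": [-2,13.5,0],"delta_rot": [0,0,0],"gripper": 3},
    {"translation": [-2.5,18,0],"delta_rot": [0,0,0],"gripper": 3},
    {"translation": [-3,22.5,0],"delta_rot": [0,0,0],"gripper": 3},
  ],
)

```text
clock: 5.8
tool_pos: [0.4665, 0.3336, 0.1314]
eef_rot: [-0.002, -0.078, 0.997, 0.002]
ft_force: [1.0, -1.3, -2.0]
grip_width: 0.404
```

```bash
python3 r.py .4726 .4227 .0275 99; python3 -c "
from h import *
c=eyes.camera('scene');cv2.imwrite('pics/a1.png',cv2.convertScaleAbs(cv2.resize(c['img'][100:330,250:560],None,fx=2,fy=2),alpha=1.3))"
```

```text
5.8 F [ 1.  -1.3 -2. ] grip mm 34.5
[-2.03  8.65 10.43] -0.1 [0.4665 0.3336 0.1314] 98.9 [ 0.49  0.47 -0.29  0.81  0.01  0.33]
```

View pics/a1.png

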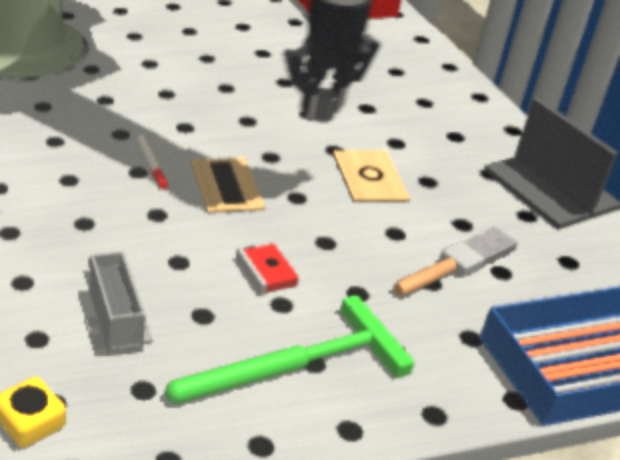

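The boss is held between the fingers, at about (320,105) in the crop. The ring board is clear at (370,173).

Call:
move_arm(
  motion=[
    {"translation": [-1,4,0],"delta_rot": [0,0,0],"gripper": 3},
    {"translation": [-2.03,8.65,2],"delta_rot": [0,0,0],"gripper": 3},
    {"translation": [-2.03,8.65,5],"delta_rot": [0,0,0],"gripper": 3},
    {"translation": [-2.03,8.65,8],"delta_rot": [0,0,0],"gripper": 3},
    {"translation": [-2.03,8.65,8.5],"delta_rot": [0,0,0],"gripper": 3},
  ],
)

```text
clock: 6.35
tool_pos: [0.4683, 0.4283, 0.0438]
eef_rot: [-0.005, -0.081, 0.997, 0.004]
ft_force: [-1.9, -1.0, -2.6]
grip_width: 0.397
```

```bash
python3 r.py .4726 .4227 .0275 99
```

```text
6.35 F [-1.9 -1.  -2.6] grip mm 33.9
[-0.35 -0.64  1.62] 0.3 [0.4683 0.4283 0.0438] 99.3 [ 0.62  0.67 -0.19  0.71  0.01  0.46]
```

Call:
move_arm(
  motion=[
    {"translation": [-0.35,-0.6,0],"delta_rot": [0,0,0.3],"gripper": 3},
    {"translation": [-0.35,-0.6,0.5],"delta_rot": [0,0,0.3],"gripper": 3},
    {"translation": [-0.35,-0.6,1],"delta_rot": [0,0,0.3],"gripper": 3},
    {"translation": [-0.35,-0.6,1.3],"delta_rot": [0,0,0.3],"gripper": 3},
    {"translation": [-0.35,-0.6,1.3],"delta_rot": [0,0,0.3],"gripper": 3},
  ],
)

```text
clock: 6.85
tool_pos: [0.4727, 0.423, 0.031]
eef_rot: [-0.005, -0.079, 0.997, 0.004]
ft_force: [-0.6, -0.1, -2.6]
grip_width: 0.403
```

```bash
python3 r.py .4726 .4227 .0275 99
```

```text
6.85 F [-0.6 -0.1 -2.6] grip mm 34.4
[ 0.01 -0.03  0.35] 0.0 [0.4727 0.423  0.031 ] 99.0 [ 0.61  0.69 -0.2   0.69  0.01  0.45]
```

Call:
move_arm(
  motion=[
    {"translation": [0,0,0.2],"delta_rot": [0,0,0],"gripper": 3},
    {"translation": [0,0,0.35],"delta_rot": [0,0,0],"gripper": 3},
    {"translation": [0,0,0.35],"delta_rot": [0,0,0],"gripper": 3},
    {"translation": [0,0,0.35],"delta_rot": [0,0,0],"gripper": 3},
    {"translation": [0,0,0.35],"delta_rot": [0,0,0],"gripper": 4},
  ],
)

```text
clock: 7.35
tool_pos: [0.4729, 0.4232, 0.0277]
eef_rot: [-0.005, -0.079, 0.997, 0.004]
ft_force: [-0.0, 0.2, 0.2]
grip_width: 0.467
```

Call:
move_arm(
  motion=[
    {"translation": [0,0,0],"delta_rot": [0,0,0],"gripper": 6},
    {"translation": [0,0,0],"delta_rot": [0,0,0],"gripper": 6.5},
    {"translation": [0,0,-1],"delta_rot": [0,0,0],"gripper": 6.5},
    {"translation": [0,0,-5],"delta_rot": [0,0,0],"gripper": 6.5},
    {"translation": [0,0,-9],"delta_rot": [0,0,0],"gripper": 6.5},
  ],
)

```text
clock: 7.85
tool_pos: [0.4731, 0.422, 0.1185]
eef_rot: [-0.006, -0.079, 0.997, 0.004]
ft_force: [0.6, 1.2, 0.2]
grip_width: 0.761
```

```bash
python3 r.py .4937 -.4055 .12 99
```

```text
7.85 F [0.6 1.2 0.2] grip mm 65.0
[ 10.96 -82.04  -0.7 ] 0.0 [0.4731 0.422  0.1185] 99.0 [ 0.61  0.59 -0.12  0.87  0.01  0.45]
```

```bash
python3 r.py .603 -.004 .11 89; python3 - <<'E'
from h import *
c=eyes.camera("top");g=cv2.cvtColor(c["img"],cv2.COLOR_BGR2GRAY)
cv2.imwrite("pics/a2.png",cv2.convertScaleAbs(cv2.resize(c["img"][200:280,80:180],None,fx=6,fy=6,interpolation=2),alpha=1.5))
s=eyes.camera("scene"); cv2.imwrite("pics/a3.png",s["img"])
E
```

```text
7.85 F [0.6 1.2 0.2] grip mm 65.0
[ -6.15 -44.11   0.42] 10.0 [0.4731 0.422  0.1185] 99.0 [ 0.61  0.59 -0.12  0.87  0.01  0.45]
```

View pics/a2.png

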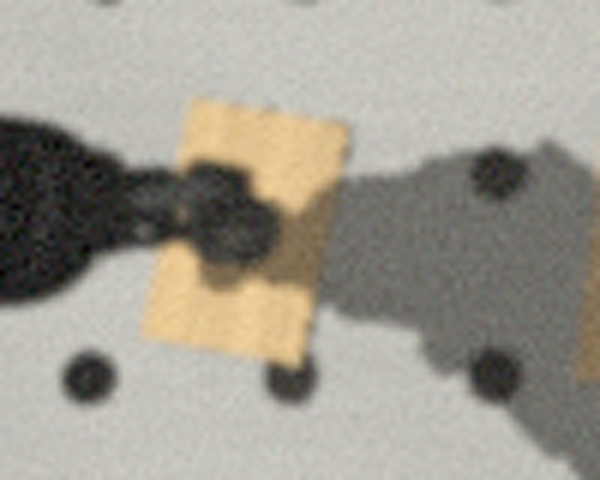

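The gripper still covers part of the board, and the boss stands at about crop (235,230). I'll check it once the arm is away and go to the magazine now.

Call:
move_arm(
  motion=[
    {"translation": [-0.6,-4.4,0],"delta_rot": [0,0,0],"gripper": 6.5},
    {"translation": [-1.2,-8.8,0],"delta_rot": [0,0,0],"gripper": 6.5},
    {"translation": [-1.8,-13.2,0],"delta_rot": [0,0,0],"gripper": 6.5},
    {"translation": [-2.5,-17.7,0],"delta_rot": [0,0,0],"gripper": 6.5},
    {"translation": [-3.1,-22.1,0],"delta_rot": [0,0,0],"gripper": 6},
  ],
)

```text
clock: 8.45
tool_pos: [0.5432, 0.21, 0.1222]
eef_rot: [0.0, -0.079, 0.997, 0.007]
ft_force: [1.0, 0.3, -0.0]
grip_width: 0.701
```

Call:
move_arm(
  motion=[
    {"translation": [-0.6,-4.4,0],"delta_rot": [0,0,2],"gripper": 5.5},
    {"translation": [-1.2,-8.8,0],"delta_rot": [0,0,4],"gripper": 5.5},
    {"translation": [-1.8,-13.2,0],"delta_rot": [0,0,6],"gripper": 5.5},
    {"translation": [-2.5,-17.7,0],"delta_rot": [0,0,8],"gripper": 5.5},
    {"translation": [-3.1,-22,0],"delta_rot": [0,0,10],"gripper": 5.5},
  ],
)

```text
clock: 8.95
tool_pos: [0.6089, -0.0043, 0.1196]
eef_rot: [-0.0, 0.009, 1.0, 0.007]
ft_force: [0.2, 0.1, 0.3]
grip_width: 0.644
```

```bash
python3 r.py .603 -.004 .022 89; python3 - <<'E'
from h import *
s=eyes.camera("scene"); c=eyes.camera("top")
P=lambda c,u,v:c["img"][v-35:v+35,u-50:u+50]
u,v=proj(s,[.4726,.4227,.03])[0].astype(int);u2,v2=proj(c,[.4726,.4227,.03])[0].astype(int);u3,v3=proj(c,[.6,0,.03])[0].astype(int)
print(u,v,u2,v2,u3,v3)
cv2.imwrite("pics/a4.png",cv2.convertScaleAbs(np.vstack([np.hstack([cv2.resize(P(*a),None,fx=4,fy=4,interpolation=2) for a in ((s,u,v),(c,u2,v2))]),np.hstack([cv2.resize(P(c,u3,v3),None,fx=4,fy=4,interpolation=2)]*2)]),alpha=1.5))
E
```

```text
8.95 F [0.2 0.1 0.3] grip mm 55.0
[ 0.59 -0.11  9.76] -0.1 [ 0.6089 -0.0043  0.1196] 88.9 [-0.13  0.54 -0.2   0.83  0.01 -0.12]
436 179 117 237 263 193
```

View pics/a4.png

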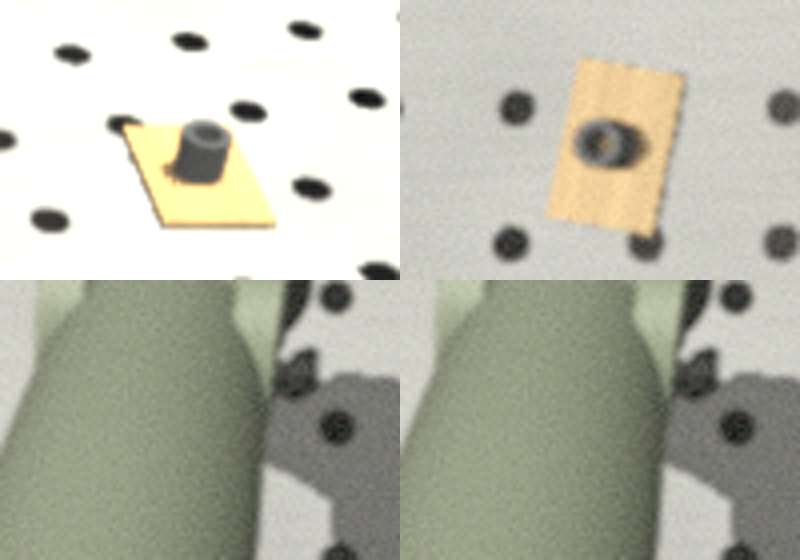

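The boss stands upright in the middle of its ring: its top is at pixel (117,237.7) and it projects to about (117,237). Next, down onto the stub.

Call:
move_arm(
  motion=[
    {"translation": [0.45,-0.1,2.5],"delta_rot": [0,0,0],"gripper": 5.5},
    {"translation": [0.45,-0.1,5],"delta_rot": [0,0,0],"gripper": 5.5},
    {"translation": [0.45,-0.1,7.5],"delta_rot": [0,0,0],"gripper": 5.5},
    {"translation": [0.45,-0.1,9.6],"delta_rot": [0,0,0],"gripper": 5.5},
    {"translation": [0.45,-0.1,9.6],"delta_rot": [0,0,0],"gripper": 5.5},
  ],
  force=60,
)

```text
clock: 9.55
tool_pos: [0.6033, -0.0064, 0.0209]
eef_rot: [-0.002, 0.011, 1.0, 0.007]
ft_force: [-1.0, 0.9, -0.3]
grip_width: 0.644
```

Call:
move_arm(
  motion=[
    {"translation": [0,0,0],"delta_rot": [0,0,0],"gripper": 4},
    {"translation": [0,0,0],"delta_rot": [0,0,0],"gripper": 3},
    {"translation": [0,0,0],"delta_rot": [0,0,0],"gripper": 2.4},
    {"translation": [0,0,0],"delta_rot": [0,0,0],"gripper": 2.4},
    {"translation": [0,0,0],"delta_rot": [0,0,0],"gripper": 2.4},
  ],
)

```text
clock: 10.05
tool_pos: [0.6031, -0.0041, 0.0222]
eef_rot: [-0.002, 0.01, 1.0, 0.009]
ft_force: [-1.2, 6.1, -0.4]
grip_width: 0.337
```

```bash
python3 r.py .525 -.003 .022 89;python3 - <<'E'
from h import *
s=eyes.camera("scene"); u,v=proj(s,[.63,0,.03])[0].astype(int)
cv2.imwrite("pics/a5.png",cv2.convertScaleAbs(cv2.resize(s["img"][v-60:v+50,u-70:u+70],None,fx=5,fy=5,interpolation=2),alpha=1.5))
E
```

```text
10.05 F [-1.2  6.1 -0.4] grip mm 28.8
[ 7.81 -0.06  0.05] -0.2 [ 0.6031 -0.0041  0.0222] 88.8 [-0.14  0.65 -0.3   0.62  0.02 -0.12]
```

View pics/a5.png

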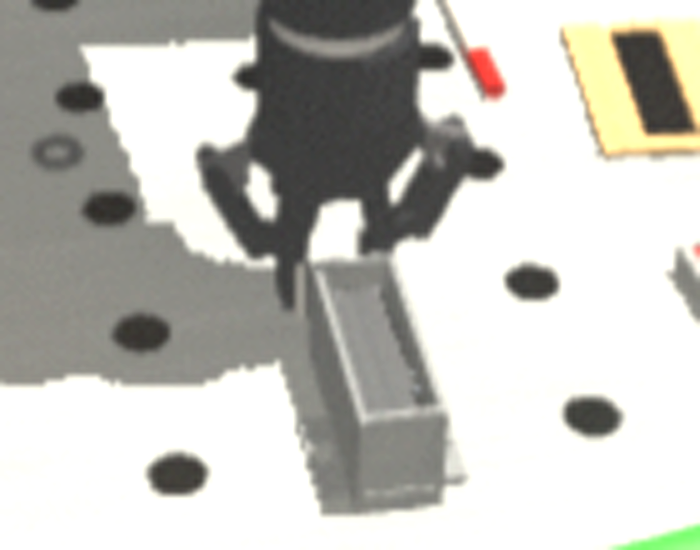

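The fingers hold the stub's protruding end in front of the magazine (opening 28.8 mm). Next, draw it straight out.

Call:
move_arm(
  motion=[
    {"translation": [1,0,0],"delta_rot": [0,0,0],"gripper": 2.4},
    {"translation": [2,0,0],"delta_rot": [0,0,0],"gripper": 2.4},
    {"translation": [3,0,0],"delta_rot": [0,0,0],"gripper": 2.4},
    {"translation": [4,0.05,0],"delta_rot": [0,0,0],"gripper": 2.4},
    {"translation": [5,0.05,0],"delta_rot": [0,0,0],"gripper": 2.4},
  ],
)

```text
clock: 10.6
tool_pos: [0.5535, -0.0026, 0.0234]
eef_rot: [-0.001, 0.01, 1.0, 0.008]
ft_force: [0.9, -0.2, -3.0]
grip_width: 0.338
```

Call:
move_arm(
  motion=[
    {"translation": [1,0,0],"delta_rot": [0,0,0],"gripper": 2.4},
    {"translation": [2,0,0],"delta_rot": [0,0,0],"gripper": 2.4},
    {"translation": [3,0,0],"delta_rot": [0,0,0],"gripper": 2.4},
    {"translation": [4,0.05,0],"delta_rot": [0,0,0],"gripper": 2.4},
    {"translation": [5,0.05,0],"delta_rot": [0,0,0],"gripper": 2.4},
  ],
)

```text
clock: 11.1
tool_pos: [0.5026, -0.001, 0.0236]
eef_rot: [-0.001, 0.01, 1.0, 0.008]
ft_force: [0.3, -0.2, -2.1]
grip_width: 0.335
```

```bash
python3 r.py .415 .217 .10 83.5;python3 - <<'E'
from h import *
s=eyes.camera("scene"); u,v=proj(s,[.58,0,.03])[0].astype(int)
cv2.imwrite("pics/a6.png",cv2.convertScaleAbs(cv2.resize(s["img"][v-60:v+60,u-70:u+70],None,fx=5,fy=5,interpolation=2),alpha=1.5))
E
```

```text
11.1 F [ 0.3 -0.2 -2.1] grip mm 28.6
[ 9.22 21.74 -7.26] 5.3 [ 0.5026 -0.001   0.0236] 88.8 [-0.16  0.52 -0.58  0.48  0.02 -0.14]
```

View pics/a6.png

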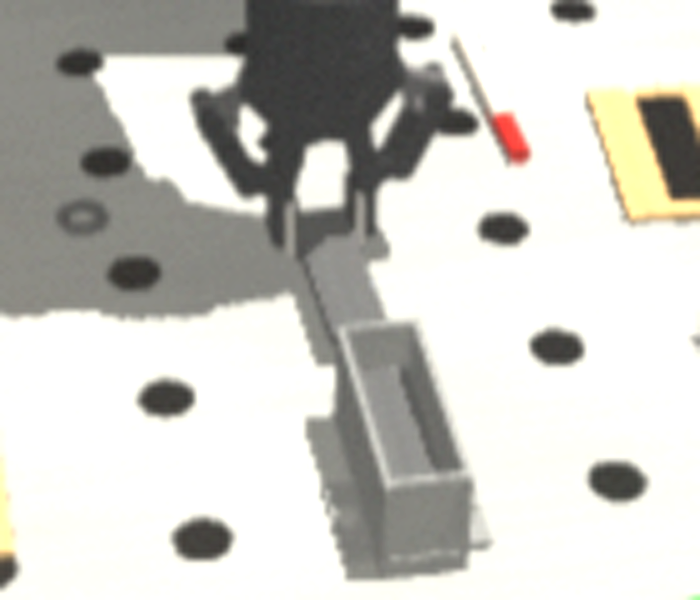

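The stub is fully out and gripped, and the upper ones have sunk into the magazine. Carry it to the board.

Call:
move_arm(
  motion=[
    {"translation": [0.5,0,-1],"delta_rot": [0,0,0],"gripper": 2.4},
    {"translation": [1,0,-3],"delta_rot": [0,0,0],"gripper": 2.4},
    {"translation": [2,2,-5],"delta_rot": [0,0,0],"gripper": 2.4},
    {"translation": [3,5,-6],"delta_rot": [0,0,2],"gripper": 2.4},
    {"translation": [4,8,-6],"delta_rot": [0,0,3],"gripper": 2.4},
  ],
)

```text
clock: 11.65
tool_pos: [0.4636, 0.0796, 0.0871]
eef_rot: [-0.001, 0.038, 0.999, 0.009]
ft_force: [-0.0, -0.3, -2.0]
grip_width: 0.333
```

Call:
move_arm(
  motion=[
    {"translation": [1,3,0],"delta_rot": [0,0,0.5],"gripper": 2.4},
    {"translation": [2,6.5,0],"delta_rot": [0,0,1],"gripper": 2.4},
    {"translation": [3,10,0],"delta_rot": [0,0,1.5],"gripper": 2.4},
    {"translation": [4,13,0],"delta_rot": [0,0,2.3],"gripper": 2.4},
    {"translation": [4,13,0],"delta_rot": [0,0,2.3],"gripper": 2.4},
  ],
)

```text
clock: 12.15
tool_pos: [0.4327, 0.2154, 0.0903]
eef_rot: [-0.0, 0.055, 0.998, 0.01]
ft_force: [0.3, -0.6, -3.1]
grip_width: 0.334
```

```bash
python3 r.py .4167 .2178 .0175 83.5;python3 - <<'E'
from h import *
s=eyes.camera("scene"); u,v=proj(s,[.44,.21,.06])[0].astype(int); print(u,v)
cv2.imwrite("pics/a7.png",cv2.convertScaleAbs(cv2.resize(s["img"][v-50:v+50,u-60:u+60],None,fx=6,fy=6,interpolation=2),alpha=1.5))
E
```

```text
12.15 F [ 0.3 -0.6 -3.1] grip mm 28.5
[ 1.61 -0.08  7.29] 0.2 [0.4327 0.2154 0.0903] 83.7 [ 0.3   0.38 -0.58  0.61  0.02  0.41]
362 172
```

View pics/a7.png

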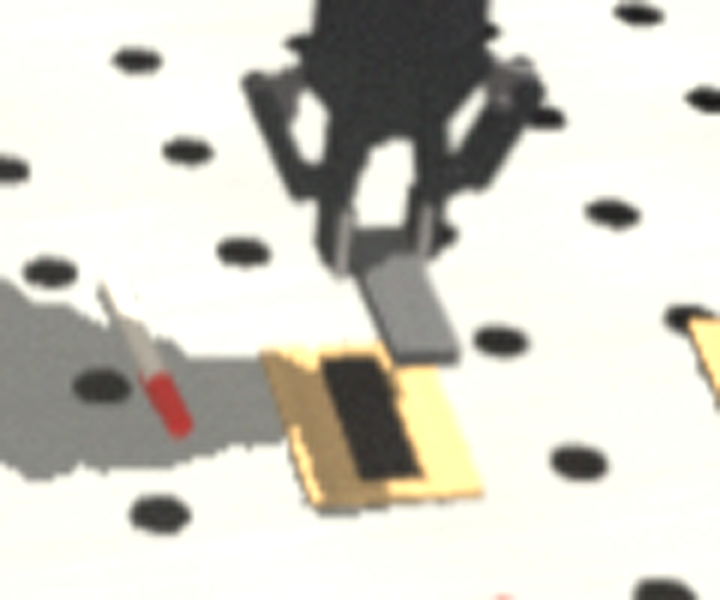

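```bash
python3 - <<'E'
from h import *
s=eyes.camera("scene")
print(cast(s,[(372.7-.4,180.3-.4)],.090), cast(s,[(302+427/6,122+361/6)],.080))
E
```

```text
[[0.51977492 0.2068231 ]] [[0.51649248 0.21160803]]
```

The stub is held level and its tail is at about x=0.518. The tips reach about 7 mm below it, so I'll release it just above the board and correct by re-gripping if needed.

Call:
move_arm(
  motion=[
    {"translation": [1.5,-0.05,1],"delta_rot": [0,0,0.2],"gripper": 2.4},
    {"translation": [1.5,-0.05,3],"delta_rot": [0,0,0.2],"gripper": 2.4},
    {"translation": [1.5,-0.05,5],"delta_rot": [0,0,0.2],"gripper": 2.4},
    {"translation": [1.5,-0.05,6],"delta_rot": [0,0,0.2],"gripper": 2.4},
    {"translation": [1.5,-0.05,6],"delta_rot": [0,0,0.2],"gripper": 2.4},
  ],
)

```text
clock: 12.75
tool_pos: [0.4178, 0.2137, 0.0291]
eef_rot: [-0.002, 0.059, 0.998, 0.008]
ft_force: [-0.2, 0.1, -2.3]
grip_width: 0.331
```

```bash
python3 r.py .4177 .2177 .0245 83.5
```

```text
12.75 F [-0.2  0.1 -2.3] grip mm 28.2
[0.05 0.39 0.46] -0.3 [0.4178 0.2137 0.0291] 83.2 [ 0.31  0.46 -0.67  0.44  0.02  0.42]
```

Call:
move_arm(
  motion=[
    {"translation": [0,0.4,0.2],"delta_rot": [0,0,-0.3],"gripper": 2.4},
    {"translation": [0,0.4,0.35],"delta_rot": [0,0,-0.3],"gripper": 2.4},
    {"translation": [0,0.4,0.45],"delta_rot": [0,0,-0.3],"gripper": 2.4},
    {"translation": [0,0.4,0.5],"delta_rot": [0,0,-0.3],"gripper": 2.4},
    {"translation": [0,0.4,0.5],"delta_rot": [0,0,-0.3],"gripper": 2.4},
  ],
)

```text
clock: 13.25
tool_pos: [0.4184, 0.2179, 0.0244]
eef_rot: [-0.001, 0.057, 0.998, 0.008]
ft_force: [0.6, 0.5, -2.6]
grip_width: 0.334
```

```bash
python3 r.py .4177 .2177 .0225 83.5
```

```text
13.25 F [ 0.6  0.5 -2.6] grip mm 28.5
[ 0.07 -0.03  0.19] 0.0 [0.4184 0.2179 0.0244] 83.5 [ 0.31  0.47 -0.67  0.43  0.02  0.43]
```

Call:
move_arm(
  motion=[
    {"translation": [0.05,0,0.1],"delta_rot": [0,0,0],"gripper": 2.4},
    {"translation": [0.05,0,0.15],"delta_rot": [0,0,0],"gripper": 2.4},
    {"translation": [0.05,0,0.15],"delta_rot": [0,0,0],"gripper": 2.4},
    {"translation": [0.05,0,0.15],"delta_rot": [0,0,0],"gripper": 4.5},
    {"translation": [0.05,0,0.15],"delta_rot": [0,0,0],"gripper": 5},
  ],
)

```text
clock: 13.75
tool_pos: [0.4183, 0.218, 0.023]
eef_rot: [-0.001, 0.057, 0.998, 0.008]
ft_force: [0.0, -0.0, -0.1]
grip_width: 0.581
```

Call:
move_arm(
  motion=[
    {"translation": [0,0,0],"delta_rot": [0,0,0],"gripper": 5},
    {"translation": [0,0,-1],"delta_rot": [0,0,0],"gripper": 5},
    {"translation": [0,0,-3],"delta_rot": [0,0,0],"gripper": 5},
    {"translation": [0,0,-6],"delta_rot": [0,0,0],"gripper": 5},
    {"translation": [0,0,-9],"delta_rot": [0,0,0],"gripper": 5},
  ],
)

```text
clock: 14.25
tool_pos: [0.418, 0.2164, 0.1144]
eef_rot: [-0.001, 0.057, 0.998, 0.008]
ft_force: [0.9, -0.4, -0.5]
grip_width: 0.588
```

```bash
python3 r.py .4937 -.4055 .12 99; python3 - <<'E'
from h import *
s=eyes.camera("scene"); u,v=proj(s,[.45,.21,.02])[0].astype(int); print(u,v)
cv2.imwrite("pics/a8.png",cv2.convertScaleAbs(cv2.resize(s["img"][v-40:v+40,u-50:u+50],None,fx=7,fy=7,interpolation=2),alpha=1.5))
E
```

```text
14.25 F [ 0.9 -0.4 -0.5] grip mm 50.2
[-14.55 -60.92  -1.58] -15.5 [0.418  0.2164 0.1144] 83.5 [ 0.31  0.32 -0.59  0.66  0.02  0.42]
361 186
```

View pics/a8.png

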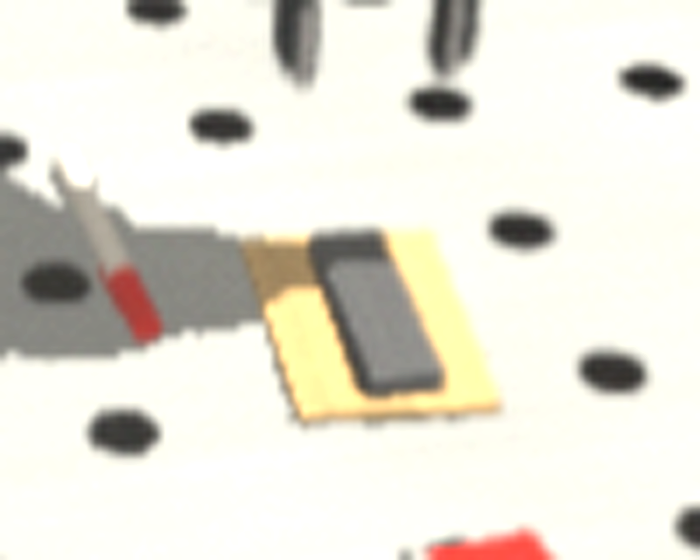

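The stub lies flat and aligned, covering its outline. Next, the disc.

Call:
move_arm(
  motion=[
    {"translation": [-1,-4,0],"delta_rot": [0,0,0],"gripper": 7},
    {"translation": [-2,-8,0],"delta_rot": [0,0,0],"gripper": 7},
    {"translation": [-3,-12,0],"delta_rot": [0,0,0],"gripper": 7.5},
    {"translation": [-4,-16,0],"delta_rot": [0,0,0],"gripper": 7.5},
    {"translation": [-5,-20,0],"delta_rot": [0,0,0],"gripper": 7.5},
  ],
)

```text
clock: 14.8
tool_pos: [0.4481, 0.0115, 0.1159]
eef_rot: [0.003, 0.056, 0.998, 0.009]
ft_force: [0.1, -0.3, -0.0]
grip_width: 0.877
```

Call:
move_arm(
  motion=[
    {"translation": [-1,-4.2,0],"delta_rot": [0,0,0],"gripper": 7.5},
    {"translation": [-2,-8.4,0],"delta_rot": [0,0,0],"gripper": 7.5},
    {"translation": [-3,-12.6,0],"delta_rot": [0,0,0],"gripper": 7.5},
    {"translation": [-4,-16.8,0],"delta_rot": [0,0,0],"gripper": 7.5},
    {"translation": [-5,-21,0],"delta_rot": [0,0,0],"gripper": 7.5},
  ],
)

```text
clock: 15.3
tool_pos: [0.4743, -0.2048, 0.1129]
eef_rot: [0.003, 0.057, 0.998, 0.009]
ft_force: [0.5, 0.4, -0.5]
grip_width: 0.878
```

Call:
move_arm(
  motion=[
    {"translation": [-1,-4,0],"delta_rot": [0,0,-4],"gripper": 7.5},
    {"translation": [-2,-8,0],"delta_rot": [0,0,-8],"gripper": 7.5},
    {"translation": [-3,-12,0],"delta_rot": [0,0,-12],"gripper": 7.5},
    {"translation": [-4,-16,0],"delta_rot": [0,0,-15.5],"gripper": 7.5},
    {"translation": [-4.5,-18,0],"delta_rot": [0,0,-15.5],"gripper": 7.5},
  ],
)

```text
clock: 15.8
tool_pos: [0.4989, -0.3926, 0.1104]
eef_rot: [0.005, -0.078, 0.997, 0.007]
ft_force: [1.0, 0.2, -0.2]
grip_width: 0.878
```

```bash
python3 r.py .494 -.4055 .029 99; python3 - <<'E'
from h import *
for n in ("scene","top"):
    c=eyes.camera(n); u,v=proj(c,[.49,-.405,.02])[0].astype(int); print(u,v)
    cv2.imwrite(f"pics/b_{n}.png",cv2.convertScaleAbs(cv2.resize(c["img"][v-40:v+40,u-50:u+50],None,fx=4,fy=4,interpolation=2),alpha=1.5))
cv2.imwrite("pics/b1.png",np.hstack([cv2.imread("pics/b_scene.png"),cv2.imread("pics/b_top.png")]))
E
```

```text
15.8 F [ 1.   0.2 -0.2] grip mm 75.0
[ 0.77 -1.32  8.11] -0.1 [ 0.4989 -0.3926  0.1104] 98.9 [-0.79  0.6  -0.13  0.85  0.02 -0.95]
134 222
401 230
```

View pics/b1.png

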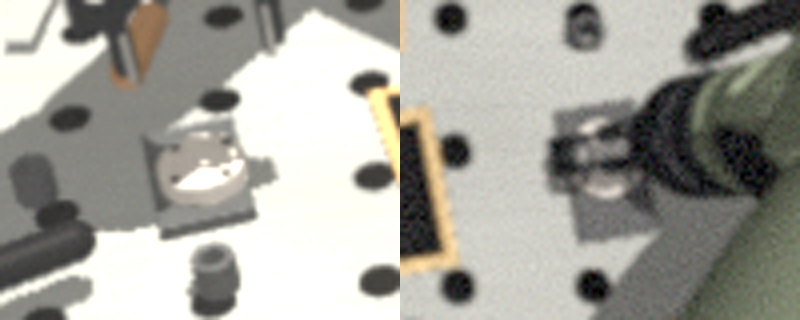

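The disc lies bare on the plate with its centre at about pixel (134,221.6), which agrees with (0.494,-0.4055). Gripping it.

Call:
move_arm(
  motion=[
    {"translation": [0.75,-1.3,0],"delta_rot": [0,0,0],"gripper": 7.5},
    {"translation": [0.75,-1.3,3],"delta_rot": [0,0,0],"gripper": 7.5},
    {"translation": [0.75,-1.3,6],"delta_rot": [0,0,0],"gripper": 7.5},
    {"translation": [0.75,-1.3,7.5],"delta_rot": [0,0,0],"gripper": 7.5},
    {"translation": [0.75,-1.3,7.5],"delta_rot": [0,0,0],"gripper": 7.5},
  ],
  force=60,
)

```text
clock: 16.4
tool_pos: [0.4924, -0.403, 0.0327]
eef_rot: [0.003, -0.077, 0.997, 0.009]
ft_force: [-0.1, 0.7, -1.3]
grip_width: 0.883
```

```bash
python3 r.py .494 -.4055 .0295 99
```

```text
16.4 F [-0.1  0.7 -1.3] grip mm 75.4
[-0.11 -0.28  0.32] -0.1 [ 0.4924 -0.403   0.0327] 98.9 [-0.81  0.69 -0.19  0.7   0.02 -0.96]
```

Call:
move_arm(
  motion=[
    {"translation": [-0.1,-0.3,0.3],"delta_rot": [0,0,0],"gripper": 7},
    {"translation": [-0.1,-0.3,0.3],"delta_rot": [0,0,0],"gripper": 6.2},
    {"translation": [-0.1,-0.3,0.3],"delta_rot": [0,0,0],"gripper": 5},
    {"translation": [-0.1,-0.3,0.3],"delta_rot": [0,0,0],"gripper": 5},
    {"translation": [-0.1,-0.3,0.3],"delta_rot": [0,0,0],"gripper": 5},
  ],
)

```text
clock: 16.9
tool_pos: [0.4946, -0.4063, 0.0315]
eef_rot: [0.004, -0.077, 0.997, 0.009]
ft_force: [-0.5, 1.1, 5.3]
grip_width: 0.604
```

Call:
move_arm(
  motion=[
    {"translation": [0,0,0],"delta_rot": [0,0,0],"gripper": 5},
    {"translation": [0,0,-0.5],"delta_rot": [0,0,0],"gripper": 5},
    {"translation": [0,0,-2],"delta_rot": [0,0,0],"gripper": 5},
    {"translation": [0,0,-4],"delta_rot": [0,0,0],"gripper": 5},
    {"translation": [0,0,-6],"delta_rot": [0,0,0],"gripper": 5},
  ],
)

```text
clock: 17.4
tool_pos: [0.4941, -0.4073, 0.0928]
eef_rot: [0.004, -0.077, 0.997, 0.009]
ft_force: [0.9, 0.1, -3.2]
grip_width: 0.611
```

```bash
python3 r.py .635 -.2246 .09 99; python3 - <<'E'
from h import *
c=eyes.camera("scene"); u,v=proj(c,[.49,-.405,.05])[0].astype(int); print(u,v)
cv2.imwrite(f"pics/b2.png",cv2.convertScaleAbs(cv2.resize(c["img"][v-40:v+40,u-50:u+50],None,fx=5,fy=5,interpolation=2),alpha=1.5))
E
```

```text
17.4 F [ 0.9  0.1 -3.2] grip mm 52.2
[-16.73  15.87   0.71] -0.1 [ 0.4941 -0.4073  0.0928] 98.9 [-0.81  0.63 -0.13  0.83  0.02 -0.97]
132 213
```

View pics/b2.png

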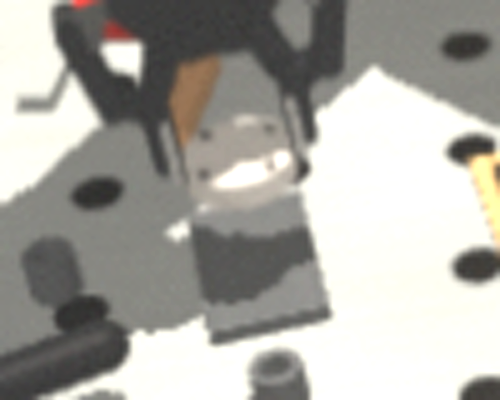

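```bash
python3 - <<'E'
from h import *
c=eyes.camera("scene")
for z in(.0863,): print(cast(c,[(130,205.6),(130,204.6)],z))
E
```

```text
[[ 0.5060249  -0.40448123]
 [ 0.50193071 -0.40462422]]
```

Call:
move_arm(
  motion=[
    {"translation": [-3,3,-0.5],"delta_rot": [0,0,0],"gripper": 5},
    {"translation": [-6,6,-0.5],"delta_rot": [0,0,0],"gripper": 5},
    {"translation": [-9,9,-0.5],"delta_rot": [0,0,0],"gripper": 5},
    {"translation": [-13,12.5,0],"delta_rot": [0,0,0],"gripper": 5},
    {"translation": [-16.4,15.8,0],"delta_rot": [0,0,0],"gripper": 5},
  ],
)

```text
clock: 18.0
tool_pos: [0.6336, -0.2271, 0.0984]
eef_rot: [0.005, -0.077, 0.997, 0.006]
ft_force: [0.2, -0.2, -2.8]
grip_width: 0.608
```

Call:
move_arm(
  motion=[
    {"translation": [0,0,1],"delta_rot": [0,0,0],"gripper": 5},
    {"translation": [0,0,3],"delta_rot": [0,0,0],"gripper": 5},
    {"translation": [0,0,4],"delta_rot": [0,0,0],"gripper": 5},
    {"translation": [0,0,4],"delta_rot": [0,0,0],"gripper": 5},
    {"translation": [0,0,4],"delta_rot": [0,0,0],"gripper": 5},
  ],
)

```text
clock: 18.5
tool_pos: [0.6335, -0.2271, 0.0582]
eef_rot: [0.005, -0.076, 0.997, 0.007]
ft_force: [-0.2, -0.8, -3.0]
grip_width: 0.61
```

```bash
python3 r.py .632 -.2246 .0285 99; python3 - <<'E'
from h import *
c=eyes.camera("scene"); u,v=proj(c,[.635,-.225,.03])[0].astype(int); print(u,v)
cv2.imwrite(f"pics/b3.png",cv2.convertScaleAbs(cv2.resize(c["img"][v-40:v+40,u-50:u+50],None,fx=6,fy=6,interpolation=2),alpha=1.5))
E
```

```text
18.5 F [-0.2 -0.8 -3. ] grip mm 52.1
[0.14 0.23 2.97] -0.2 [ 0.6335 -0.2271  0.0582] 98.8 [-0.46  0.71 -0.07  0.79  0.02 -0.61]
210 248
```

View pics/b3.png

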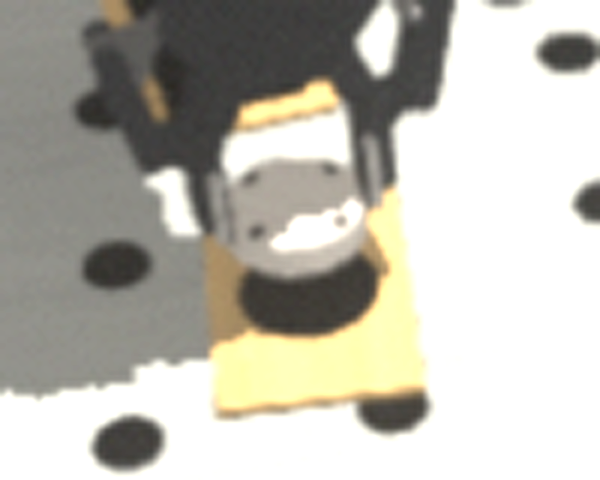

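```bash
python3 - <<'E'
from h import *
c=eyes.camera("scene"); print(cast(c,[(208.7,240.9)],.0517)); print(rel([.6335,-.2246,.0285],99))
E
```

```text
[[ 0.63165881 -0.22690111]]
(array([0.08, 0.26, 3.08]), np.float64(-0.2), array([ 0.6344, -0.2275,  0.0593]), np.float64(98.8), array([-0.46,  0.71, -0.07,  0.79,  0.02, -0.61]))
```

Call:
move_arm(
  motion=[
    {"translation": [-0.25,0.25,1],"delta_rot": [0,0,0],"gripper": 5},
    {"translation": [-0.25,0.25,2],"delta_rot": [0,0,0],"gripper": 5},
    {"translation": [-0.25,0.25,2.8],"delta_rot": [0,0,0],"gripper": 5},
    {"translation": [-0.25,0.25,3],"delta_rot": [0,0,0],"gripper": 5},
    {"translation": [-0.25,0.25,3.1],"delta_rot": [0,0,0],"gripper": 5},
  ],
)

```text
clock: 19.1
tool_pos: [0.6362, -0.2239, 0.0278]
eef_rot: [0.005, -0.076, 0.997, 0.007]
ft_force: [-0.2, 0.6, -2.0]
grip_width: 0.608
```

```bash
python3 r.py .6365 -.2246 .0277 99
```

```text
19.1 F [-0.2  0.6 -2. ] grip mm 51.9
[-0.02 -0.08  0.  ] -0.2 [ 0.6362 -0.2239  0.0278] 98.8 [-0.45  0.75 -0.09  0.74  0.02 -0.61]
```

Call:
move_arm(
  motion=[
    {"translation": [0,0,0],"delta_rot": [0,0,0],"gripper": 5.8},
    {"translation": [0,0,0],"delta_rot": [0,0,0],"gripper": 7},
    {"translation": [0,0,0],"delta_rot": [0,0,0],"gripper": 7.5},
    {"translation": [0,0,-1],"delta_rot": [0,0,0],"gripper": 7.5},
    {"translation": [0,0,-4],"delta_rot": [0,0,0],"gripper": 7.5},
  ],
)

```text
clock: 19.6
tool_pos: [0.6338, -0.2235, 0.066]
eef_rot: [0.003, -0.076, 0.997, 0.008]
ft_force: [-0.5, 0.2, -0.3]
grip_width: 0.881
```

```bash
python3 r.py .486 -.4105 .08 99
```

```text
19.6 F [-0.5  0.2 -0.3] grip mm 75.2
[ 17.44 -16.21  -1.78] -0.2 [ 0.6338 -0.2235  0.066 ] 98.8 [-0.46  0.7  -0.06  0.81  0.02 -0.61]
```

Call:
move_arm(
  motion=[
    {"translation": [0,0,-1.8],"delta_rot": [0,0,0],"gripper": 8},
    {"translation": [4,-4,-2],"delta_rot": [0,0,0],"gripper": 8},
    {"translation": [8,-7.5,-2],"delta_rot": [0,0,0],"gripper": 8},
    {"translation": [12,-11,-2],"delta_rot": [0,0,0],"gripper": 8},
    {"translation": [15,-14,-2],"delta_rot": [0,0,0],"gripper": 8},
  ],
)

```text
clock: 20.1
tool_pos: [0.5091, -0.3821, 0.0842]
eef_rot: [0.004, -0.077, 0.997, 0.007]
ft_force: [1.3, -0.2, 0.6]
grip_width: 0.935
```

Call:
move_arm(
  motion=[
    {"translation": [2.4,-2.2,0],"delta_rot": [0,0,0],"gripper": 8},
    {"translation": [2.4,-2.2,0],"delta_rot": [0,0,0],"gripper": 8},
    {"translation": [2.4,-2.2,0],"delta_rot": [0,0,0],"gripper": 8},
    {"translation": [2.4,-2.2,0],"delta_rot": [0,0,0],"gripper": 8},
    {"translation": [2.4,-2.2,0],"delta_rot": [0,0,0],"gripper": 8},
  ],
)

```text
clock: 20.6
tool_pos: [0.4897, -0.4063, 0.0839]
eef_rot: [0.004, -0.078, 0.997, 0.007]
ft_force: [-0.2, 0.2, -0.1]
grip_width: 0.935
```

```bash
python3 r.py .486 -.4105 .0195 99; python3 - <<'E'
from h import *
c=eyes.camera("scene"); u,v=proj(c,[.49,-.405,.01])[0].astype(int); print(u,v)
a=cv2.convertScaleAbs(cv2.resize(c["img"][v-40:v+40,u-50:u+50],None,fx=4,fy=4,interpolation=2),alpha=1.5)
d=eyes.camera("top"); u,v=proj(d,[.635,-.225,.01])[0].astype(int); print(u,v)
b=cv2.convertScaleAbs(cv2.resize(d["img"][v-40:v+40,u-50:u+50],None,fx=4,fy=4,interpolation=2),alpha=1.3)
cv2.imwrite("pics/c1.png",np.hstack([a,b]))
E
```

```text
20.6 F [-0.2  0.2 -0.1] grip mm 79.9
[ 0.49 -0.45  6.43] -0.1 [ 0.4897 -0.4063  0.0839] 98.9 [-0.82  0.63 -0.15  0.8   0.02 -0.97]
135 225
338 182
```

View pics/c1.png

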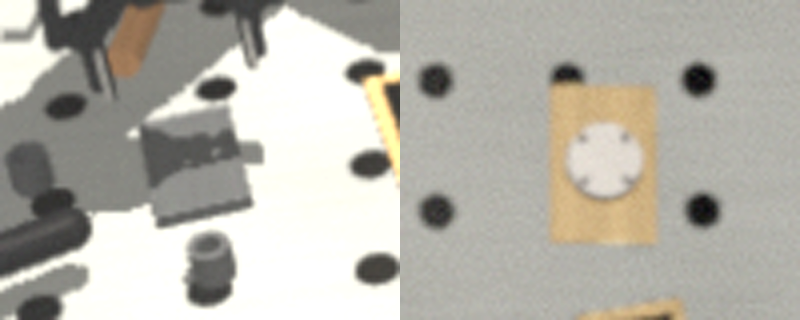

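The disc sits centred on its board and covers the outline. The plate is bare, with corners at crop (140,126),(230,108),(251,202),(157,222).

```bash
python3 - <<'E'
from h import *
c=eyes.camera("scene")
P=np.float32([(85+x/4-.4,185+y/4-.4) for x,y in [(140,126),(230,108),(251,202),(157,222)]])
print(rect(c,P,.010))
E
```

```text
[ 487.8 -410.8  100.5   58.7    8.3]
```

Still at (0.487,-0.4105), 9°. Grip it.

Call:
move_arm(
  motion=[
    {"translation": [0.45,-0.45,2],"delta_rot": [0,0,0],"gripper": 8},
    {"translation": [0.45,-0.45,4],"delta_rot": [0,0,0],"gripper": 8},
    {"translation": [0.45,-0.45,5.5],"delta_rot": [0,0,0],"gripper": 8},
    {"translation": [0.45,-0.45,6],"delta_rot": [0,0,0],"gripper": 8},
    {"translation": [0.45,-0.45,6],"delta_rot": [0,0,0],"gripper": 8},
  ],
  force=70,
)

```text
clock: 21.25
tool_pos: [0.4859, -0.41, 0.0227]
eef_rot: [0.003, -0.078, 0.997, 0.008]
ft_force: [-0.7, -0.4, 0.0]
grip_width: 0.938
```

```bash
python3 r.py .487 -.4105 .0195 99
```

```text
21.25 F [-0.7 -0.4  0. ] grip mm 80.1
[-0.1  -0.07  0.32] -0.1 [ 0.4859 -0.41    0.0227] 98.9 [-0.82  0.7  -0.2   0.68  0.01 -0.98]
```

Call:
move_arm(
  motion=[
    {"translation": [-0.1,-0.05,0.3],"delta_rot": [0,0,0],"gripper": 7},
    {"translation": [-0.1,-0.05,0.3],"delta_rot": [0,0,0],"gripper": 6},
    {"translation": [-0.1,-0.05,0.3],"delta_rot": [0,0,0],"gripper": 5.3},
    {"translation": [-0.1,-0.05,0.3],"delta_rot": [0,0,0],"gripper": 5.3},
    {"translation": [-0.1,-0.05,0.3],"delta_rot": [0,0,0],"gripper": 5.3},
  ],
)

```text
clock: 21.75
tool_pos: [0.4876, -0.4114, 0.0215]
eef_rot: [0.004, -0.078, 0.997, 0.007]
ft_force: [-0.6, 0.3, 5.5]
grip_width: 0.645
```

Call:
move_arm(
  motion=[
    {"translation": [0,0,0],"delta_rot": [0,0,0],"gripper": 5.3},
    {"translation": [0,0,-0.5],"delta_rot": [0,0,0],"gripper": 5.3},
    {"translation": [0,0,-2],"delta_rot": [0,0,0],"gripper": 5.3},
    {"translation": [0,0,-4],"delta_rot": [0,0,0],"gripper": 5.3},
    {"translation": [0,0,-5],"delta_rot": [0,0,0],"gripper": 5.3},
  ],
)

```text
clock: 22.25
tool_pos: [0.488, -0.4128, 0.0739]
eef_rot: [0.005, -0.078, 0.997, 0.006]
ft_force: [0.8, -0.8, -4.5]
grip_width: 0.643
```

```bash
python3 r.py .4683 -.252 .07 100
```

```text
22.25 F [ 0.8 -0.8 -4.5] grip mm 54.9
[-0.54 16.19  0.57] -1.1 [ 0.488  -0.4128  0.0739] 98.9 [-0.82  0.64 -0.16  0.78  0.01 -0.98]
```

Call:
move_arm(
  motion=[
    {"translation": [-0.1,3,0],"delta_rot": [0,0,-0.3],"gripper": 5.3},
    {"translation": [-0.2,7,0],"delta_rot": [0,0,-0.5],"gripper": 5.3},
    {"translation": [-0.4,11,0],"delta_rot": [0,0,-1],"gripper": 5.3},
    {"translation": [-0.5,15,0],"delta_rot": [0,0,-1],"gripper": 5.3},
    {"translation": [-0.5,16.2,0],"delta_rot": [0,0,-1],"gripper": 5.3},
  ],
)

```text
clock: 22.75
tool_pos: [0.466, -0.2475, 0.0758]
eef_rot: [0.004, -0.088, 0.996, 0.008]
ft_force: [-0.6, 0.0, -4.8]
grip_width: 0.638
```

Call:
move_arm(
  motion=[
    {"translation": [0,0,0],"delta_rot": [0,0,0],"gripper": 5.3},
    {"translation": [0,0,1],"delta_rot": [0,0,0],"gripper": 5.3},
    {"translation": [0,0,2.5],"delta_rot": [0,0,0],"gripper": 5.3},
    {"translation": [0,0,3],"delta_rot": [0,0,0],"gripper": 5.3},
    {"translation": [0,0,3],"delta_rot": [0,0,0],"gripper": 5.3},
  ],
)

```text
clock: 23.25
tool_pos: [0.4657, -0.2478, 0.0446]
eef_rot: [0.003, -0.087, 0.996, 0.008]
ft_force: [-0.4, 0.1, -5.0]
grip_width: 0.64
```

```bash
python3 r.py .4683 -.252 .0282 100;python3 - <<'E'
from h import *
c=eyes.camera("scene"); u,v=proj(c,[.468,-.252,.03])[0].astype(int); print(u,v)
cv2.imwrite("pics/c2.png",cv2.convertScaleAbs(cv2.resize(c["img"][v-45:v+45,u-55:u+55],None,fx=6,fy=6,interpolation=2),alpha=1.5))
E
```

```text
23.25 F [-0.4  0.1 -5. ] grip mm 54.6
[-0.17 -0.49  1.64] 0.0 [ 0.4657 -0.2478  0.0446] 100.0 [-0.64  0.52 -0.49  0.57  0.02 -0.81]
194 207
```

View pics/c2.png

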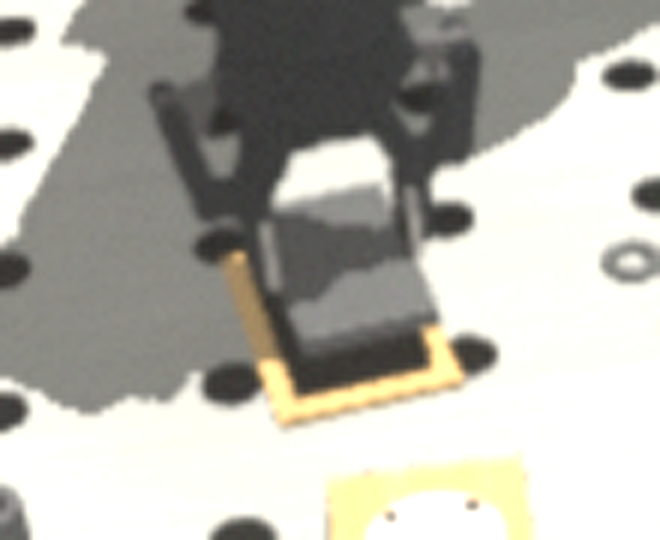

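```bash
python3 - <<'E'
from h import *
c=eyes.camera("scene"); P=cast(c,[(200.1,216.6),(193.3,194.3)],.033); print(P,P.mean(0),np.linalg.norm(P[0]-P[1]))
print(rel([.4683,-.252,.0282],100))
E
```

```text
[[ 0.51397054 -0.23981234]
 [ 0.4151891  -0.25067437]] [ 0.46457982 -0.24524336] 0.09937684148327464
(array([-0.11, -0.47,  1.74]), np.float64(0.1), array([ 0.4663, -0.2479,  0.0457]), np.float64(100.1), array([-0.64,  0.52, -0.49,  0.57,  0.02, -0.81]))
```

The plate is held level, about 2 mm from the TCP. Setting it down.

Call:
move_arm(
  motion=[
    {"translation": [-0.2,-0.5,0.5],"delta_rot": [0,0,0],"gripper": 5.3},
    {"translation": [-0.2,-0.5,1],"delta_rot": [0,0,0],"gripper": 5.3},
    {"translation": [-0.2,-0.5,1.4],"delta_rot": [0,0,0],"gripper": 5.3},
    {"translation": [-0.2,-0.5,1.7],"delta_rot": [0,0,0],"gripper": 5.3},
    {"translation": [-0.2,-0.5,1.75],"delta_rot": [0,0,0],"gripper": 5.3},
  ],
)

```text
clock: 23.85
tool_pos: [0.469, -0.252, 0.0278]
eef_rot: [0.003, -0.088, 0.996, 0.008]
ft_force: [-0.3, 0.1, -2.0]
grip_width: 0.639
```

```bash
python3 r.py .4683 -.252 .0278 100
```

```text
23.85 F [-0.3  0.1 -2. ] grip mm 54.6
[0.07 0.02 0.  ] 0.1 [ 0.469  -0.252   0.0278] 100.1 [-0.64  0.55 -0.49  0.53  0.02 -0.82]
```

Contact has begun (weight is down to 2 N). Release, rise, and pull back to clear the top view.

Call:
move_arm(
  motion=[
    {"translation": [0,0,0],"delta_rot": [0,0,0],"gripper": 6.2},
    {"translation": [0,0,0],"delta_rot": [0,0,0],"gripper": 7.5},
    {"translation": [0,0,0],"delta_rot": [0,0,0],"gripper": 8},
    {"translation": [0,0,-1],"delta_rot": [0,0,0],"gripper": 8},
    {"translation": [0,0,-4],"delta_rot": [0,0,0],"gripper": 8},
  ],
)

```text
clock: 24.35
tool_pos: [0.4672, -0.2515, 0.0668]
eef_rot: [0.002, -0.088, 0.996, 0.009]
ft_force: [-0.1, 0.4, -0.1]
grip_width: 0.936
```

Call:
move_arm(
  motion=[
    {"translation": [0,0,-4],"delta_rot": [0,0,0],"gripper": 8},
    {"translation": [0,0,-8],"delta_rot": [0,0,0],"gripper": 8},
    {"translation": [3,4,-10],"delta_rot": [0,0,0],"gripper": 8},
    {"translation": [7,7,-11],"delta_rot": [0,0,0],"gripper": 8},
    {"translation": [10,10,-12],"delta_rot": [0,0,0],"gripper": 8},
  ],
)

```text
clock: 24.85
tool_pos: [0.3499, -0.1721, 0.1894]
eef_rot: [0.002, -0.088, 0.996, 0.009]
ft_force: [-0.5, -0.1, -0.2]
grip_width: 0.935
```

Call:
move_arm(
  motion=[
    {"translation": [2,4,0],"delta_rot": [0,0,0],"gripper": 8},
    {"translation": [4,8,0],"delta_rot": [0,0,0],"gripper": 8},
    {"translation": [5,12,0],"delta_rot": [0,0,0],"gripper": 8},
    {"translation": [5,12,0],"delta_rot": [0,0,0],"gripper": 8},
    {"translation": [5,12,0],"delta_rot": [0,0,0],"gripper": 8},
  ],
)

```text
clock: 25.35
tool_pos: [0.28, -0.0625, 0.1921]
eef_rot: [0.003, -0.088, 0.996, 0.008]
ft_force: [0.6, -0.9, -0.1]
grip_width: 0.938
```

```bash
python3 r.py .4 0 .2 100;python3 - <<'E'
from h import *
T={"plate":(468.5,-252,10,.016),"disc":(635.5,-224.6,0,.021),"boss":(472.6,422.7,0,.040),"stub":(454.5,213.5,-6.5,.016)}
c=eyes.camera("top");s=eyes.camera("scene")
cv2.imwrite("pics/end.png",cv2.convertScaleAbs(cv2.resize(np.vstack([c["img"][140:290,80:460],s["img"][130:330,100:480]]),None,fx=1.7,fy=1.7,interpolation=2),alpha=1.5))
for n,cam in(("top",c),("scene",s)):
    g=cv2.cvtColor(cam["img"],cv2.COLOR_BGR2GRAY);hsv=cv2.cvtColor(cam["img"],cv2.COLOR_BGR2HSV)
    for k,(x,y,a,z) in T.items():
        t=np.radians({"plate":10,"disc":-1.2,"boss":-10,"stub":-6.5}[k]); R=np.array([[np.cos(t),-np.sin(t)],[np.sin(t),np.cos(t)]])
        q=np.array([[-56,-36],[56,-36],[56,36],[-56,36]])@R.T+[x,y]
        m=np.zeros_like(g); cv2.fillConvexPoly(m,np.int32(proj(cam,np.c_[q/1000,np.full(4,.006)]).round()),255)
        w=((hsv[...,1]<60)&(m>0)).astype(np.uint8)
        ds,_=cv2.findContours(w,cv2.RETR_EXTERNAL,cv2.CHAIN_APPROX_NONE)
        ds=sorted(ds,key=cv2.contourArea)
        if ds: print(n,k,rect(cam,ds[-1],z),"goal",(x,y,a))
E
```

```text
25.35 F [ 0.6 -0.9 -0.1] grip mm 80.1
[-12.91   4.04  -0.63] 0.2 [ 0.28   -0.0625  0.1921] 100.2 [-0.5  -0.13 -0.86  0.84  0.02 -0.67]
top plate [ 466.8 -250.7   98.4   57.6   10.2] goal (468.5, -252, 10)
top disc [ 634.7 -223.6   56.7   54.9  -37.3] goal (635.5, -224.6, 0)
top boss [473.5 416.2  40.2  31.7 -87.9] goal (472.6, 422.7, 0)
top stub [456.4 214.4  98.8  31.7  -6.5] goal (454.5, 213.5, -6.5)
scene plate [ 473.9 -251.6  102.3   60.2   10.1] goal (468.5, -252, 10)
scene disc [ 641.3 -225.2   66.3   51.8   -6.2] goal (635.5, -224.6, 0)
scene boss [493.9 409.2  69.7  30.5 -34.4] goal (472.6, 422.7, 0)
scene stub [462.6 212.7 101.2  31.8  -6.2] goal (454.5, 213.5, -6.5)
```

View pics/end.png

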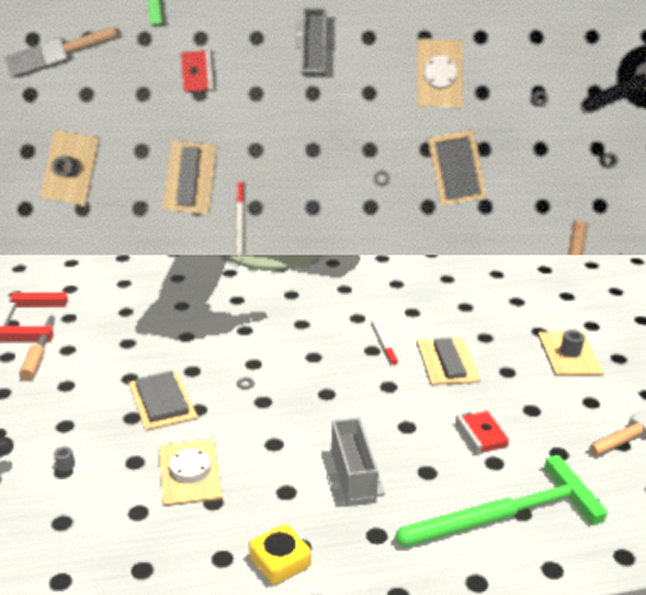

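All four pieces lie on their outlines, the magazine stubs have sunk and nothing is sticking out of the slot. Handing in.

```bash
python3 -c "
from bench import ctrl,readout
print(readout.get_obs()['qvel'].round(3)); print(ctrl.finish_job())"
```

```text
[-0.012  0.019  0.007 -0.001  0.     0.002]
the job is handed in; nothing more can be done
None
```

I handed the job in at about 25 s of robot time. The boss, disc, base plate and lowest stub are each on their own board, everything is released, and the gripper is open and clear. The hand-in gives no verdict.

**Top-camera checks:**

| Piece | Distance from board centre | Angle off its outline |
|---|---|---|
| Base plate | about 2 mm | 0.2° |
| Disc | about 1.5 mm | – |
| Stub | about 2 mm | under 0.5° |
| Boss | about 1 mm | – |

- **Boss:** the 1 mm comes from its top rim, read by eye in an earlier picture, which also showed it upright. The final colour mask read about 6 mm off in the top view and about 25 mm off in the scene view. It had also picked up the boss's side and shadow, so I did not trust it.
- **Scene camera:** it put the plate, disc and stub 5–8 mm off along x. I put this down to their sides being counted in the outline; all three would still be within 12 mm.
- **Stub:** it was let go about 7 mm above its board, because the fingertips reached below it. The pictures show it landed flat and aligned.
- **Magazine stubs:** the pictures show they sank and nothing sticks out of the slot. I did not measure their height or centring.

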